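Roll a vial onto the read line and trigger the code reader

ROBOT

A 6-joint arm with a two-finger parallel gripper is mounted at the origin on the work surface. World frame = base frame: x ahead of the robot, y to its left, z up, the work surface at z = 0. Lengths are in mm, angles in degrees, forces in N, time in s.
With the tool pointing down it reaches from about 350 to 850 mm from the base axis. Payload 8.1 kg.
Tool frame: the origin (TCP) lies between the finger pads; the fingertips stand 19 mm ahead of it and the grasp point (between the pads) is the TCP (nose_length is the distance from the TCP to the fingertips, in mm); y points along the fingers, x is the direction in which the jaws open and shut, and the axes are right-handed (so a half turn about y gives the same grasp; the last joint's range is limited). The gripper opens to 85 mm and grips with 20 to 120 N. Pads are 22 mm wide; open, the fingers measure 114 mm over their backs; the gripper's body (76 mm by 85 mm) begins 54 mm behind the grasp point. The pads swing forward as they close: fully open they stand 13 mm farther back than shut.
Start: joints at [-71.471, 7.471, 85.268, -0, 87.261, -4.893], TCP at [238.525, -550.555, 250.292] pointing down, gripper open.
Joint ranges: [-169.43, 169.43], [-51.17, 129.36], [1.28, 143.12], [-76.62, 256.62], [0, 156.53], [-152.29, 152.29]. Speed limits (degrees/s): [136.94, 136.94, 159.86, 180, 180, 180].

INTERFACE

Orientations are given as [roll, pitch, yaw] about the fixed x, y, z axes, in that order (R = Rz(yaw) Ry(pitch) Rx(roll)).
In Python, from bench import sense, snapshot, camera_info, hand_in, nose_length gives the robot as it stands.
- The arm moves only by the tool arm_command, never from a script. Its argument "commands" is a list of rows, each a list of 3 entries, a list of its own where there are three numbers: the opening in per cent of the stroke, from 0 (shut) to 100 (fully open), then the shift along the world's x, y, z in units of 30 mm (1.0 is 30 mm), then the turn, a rotation vector about the world's x, y, z in degrees. A call has 1 to 5 rows; each row shifts and turns the pose as measured when the row begins; what a row does not reach is not made up. A row lasts 1/12 s, in which the tool goes at most 41.7 mm and 7.16 degrees, less where a joint would pass 70% of its speed; a pose out of reach is approached as far as the arm can. A call is refused whole if a number of a shift passes 1 or a number of a turn 7.16, either way. A call with a gripper value outside its range is refused whole. The fingers move at their own pace and stop on an object; "force" is the grip in N (left out, the last holds). Time passes only in rows, so rows that do not move let the fingers close. It gives the time, the measured TCP pose, the force and the opening at its end, in the units of the state.
- sense(): the state, without advancing time (a new reading comes with each control period).
- snapshot(name): name is "side" or "top"; returns the picture (480x640x3 uint8, blue, green, red); there is no depth.
- camera_info(name): a dict with "fx", "fy", "cx", "cy" (pixels), "rvec" (rotation vector, rad) and "tvec" (3), from world to camera coordinates, as OpenCV has them. Camera axes: x right, y down, z forward; pixel columns grow to the right and rows downward; lengths in mm; the calibration is good to about 2 mm. A picture is of the moment at which its call begins. camera_info takes no time and is no camera call.
- hand_in(): hands the job in, once; it reports no verdict.
The state is a dict: "time": time; "joint_pos": joint angles; "qd": joint speeds; "joint_efforts": joint torques, N m; "tool_pos": TCP position; "tcp_rot": TCP orientation; "ft_force": force on the tool from outside, world axes, zero at the start; "wrist_torque": the same for the moment, N m; "finger_gap": finger opening in mm.
Only numpy, scipy, OpenCV 4.12 (cv2) and the standard library are available. Lean on these libraries where they do the work, as an engineer would, in place of code of your own. Each camera call takes 0.05 s, during which the arm holds its last target. There are 200 camera calls.

TASK

The longer of the two vials lying on the code reader's mat has to be read. With a fingertip, gently roll it, without picking it up, onto the white read line so that it lies along the line between the two end ticks, and let go of it; only then press the button of the trigger box fully down and release it. Leave the short vial, the standing vial and the tub of caps where they are.

Things in the scene. Friction and masses are not known exactly. Their poses are not given: they have to be found in the camera images.
- vial: vial to be rolled: amber glass, 75 mm long, lying on the mat 45 to 75 mm to either side of the line, parallel to it within 0.12 rad. Label and glass 23 mm in diameter, from x = -37.5 to +16.5 mm, then a thinner neck and a 20 mm cap. Origin on its axis at half length, 11.5 mm above the mat; x along the axis to the cap; y, z turn as it rolls. About 32 g; rolls stiffly, soon stops when let go
- short_vial: the short vial, to be left alone: same glass and same 23 mm diameter, but 46 mm long; it lies on the mat on the other side of the line. Origin on its axis at half its length, x along its axis to the cap
- line_mid (a point): middle of the white read line, on the mat's surface, 12 mm above the bench. x runs along the line (150 mm long, 3 mm wide, a cross tick at either end), y across it towards the reader, z up. The fixed dark mat, 200 mm along x and 250 mm along y, is centred here
- trigger (a joint): push button of the trigger box, m: 0 released, 0.006 fully down; a spring pushes it back, 5 N hold it fully down
- trigger_top (a point): centre of the top of the trigger button (moves with it): round, 28 mm in diameter, pressed straight down by 6 mm. It sits in a 44 mm collar on the fixed grey trigger box (75 x 70 mm, 46 mm high) on the bench beside the plate, on the side away from the reader. Top 68 mm above the bench, 10 mm above the collar
- standing_vial: bystander: another 75 mm vial of 23 mm diameter, standing upright on the bench beyond the reader's plate; origin at the centre of its foot, z up
- cap_tub: bystander: an open white tub of vial caps, 68 mm in diameter and 45 mm high, on the bench beyond the plate; origin at the centre of its foot, z up
- station: fixed aluminium plate that carries mat and reader; origin on the bench straight below the line's middle, axes as the line's. The reader's post, 16 mm thick and 215 mm high, stands at y = +235 mm; the reader head is at y = 150 to 240 mm, 130 to 212 mm above the bench
Not all that is in view belongs to the job. Leave any brown or red look-alike of the part that bears trigger alone.

How it is judged (in metres and radians):
On the way, in this order (a step that is already met when the one before it is completed fails the run):
1. the vial is rolling: it has turned past about a third of a turn (angle between vial's own z axis and vertical above 2 rad), for 0.02 s.
2. the vial lies along the read line, at rest and let go (y of vial in the frame of line_mid between -0.006 and 0.006 m and x of vial in the frame of line_mid between -0.035 and 0.035 m and angle between the x axis of vial and the x axis of line_mid, either way round below 0.2 rad and linear speed of vial below 0.01 m/s and contact force between each of the arm, the fingers and vial below 0.05 N), for 0.3 s.
3. the trigger button is pressed fully down (value of joint trigger above 0.0045 m), for 0.05 s.
At the end, for the whole second after the job is handed in: after rolling there, the long vial rests on the mat, axis within 6 mm of the line and 0.2 rad of its direction, middle within 35 mm of the line's; after that the button was pressed 4.5 of its 6 mm or more and has sprung back; the short vial is within 15 mm of where it lay (y of vial in the frame of line_mid between -0.006 and 0.006 m and x of vial in the frame of line_mid between -0.035 and 0.035 m and z of vial in the frame of line_mid below 0.0145 m and angle between the x axis of vial and the x axis of line_mid, either way round below 0.2 rad and linear speed of vial below 0.01 m/s and value of joint trigger below 0.0015 m and distance of short_vial from where it was at the start of the episode below 0.015 m); the robot touches nothing.
It fails at once if the vial is lifted off the mat or falls from it (z of vial in the frame of line_mid above 0.0195 m or z of vial in the frame of line_mid below 0.008 m).
It fails at once if a vial is pressed hard (over 40 N) (contact force between the fingers and vial above 40 N or contact force between the fingers and short_vial above 40 N).
It fails at once if the trigger is pressed while the vial is not on the read line (value of joint trigger above 0.003 m and (y of vial in the frame of line_mid below -0.008 m or y of vial in the frame of line_mid above 0.008 m)).
It fails at once if the short vial is moved or lifted (distance of short_vial from where it was at the start of the episode above 0.015 m).
It fails at once if the standing vial or the tub of caps is pushed about or knocked over (distance of any of standing_vial, cap_tub from where it was at the start of the episode above 0.02 m or angle between standing_vial's own z axis and vertical above 0.3 rad).
It also fails if it takes over 54 s, if anything falls off the work surface, if the arm or the gripper's body presses on something with over 40 N, if the wrist force passes 120 N, or if a joint passes its speed limit or range.

## Working session

There is one attempt and no reset: what is moved stays moved. The work goes in short steps, Python scripts to look and compute and a tool call to move; the robot and the scene stay as the last step left them, time stands still between calls to the robot, and variables do not carry over. Pictures are saved under pics/ and viewed, about 8 in all and at most 12, crops included, and the job is handed in when it is done.

Besides the shell and the picture viewer there is one more tool, called by a JSON object that holds its "op" and its "data". arm_command: Moves the arm, as the interface text tells. Its arguments: {"type":"object","properties":{"commands":{"type":"array"},"force":{"type":"number"}},"required":["commands"]}

```bash
mkdir -p pics; cat > h.py <<'E'
import numpy as np, cv2
from bench import *
def cam(n):
    c=camera_info(n);K=np.array([[c['fx'],0,c['cx']],[0,c['fy'],c['cy']],[0,0,1.]])
    R=cv2.Rodrigues(np.array(c['rvec'],float))[0];return K,R,np.array(c['tvec'],float).ravel()
def ray(n,u,v,z):
    K,R,t=cam(n);o=-R.T@t;d=R.T@np.linalg.inv(K)@[u,v,1.];return o+d*(z-o[2])/d[2]
def px(n,p):
    K,R,t=cam(n);q=K@(R@np.array(p,float)+t);return q[:2]/q[2]
E
python3 - <<'E'
from h import *
for n in ("top","side"):
    cv2.imwrite(f"pics/{n}0.png",snapshot(n)); K,R,t=cam(n);print(n,-R.T@t,R[2],K[0,0])
print(sense(),nose_length)
E
```

```text
top [490.03506347   5.10513546 695.12986291] [ 0.220709    0.0158391  -0.97521108] 467.9193421289528
side [ 324.31359018 -400.60917001  572.49384465] [ 0.4189817   0.54509586 -0.72617136] 476.7981959632054
{'time': 0.1, 'joint_pos': array([-7.14722370e+01,  7.51008074e+00,  8.53232336e+01, -9.00661751e-04,
        8.72617616e+01, -4.89571127e+00]), 'qd': array([-0.11607076, -0.07101255, -0.17383271, -0.04454067,  0.01766072,
        0.11275583]), 'joint_efforts': array([ 1.55126403e-03, -5.70954788e+01, -5.01940763e+01,  3.34246874e-05,
        8.15014530e-03, -5.71671990e-05]), 'tool_pos': array([ 238.35639816, -550.11798534,  249.35474896]), 'tcp_rot': array([-89.99278227,   0.09480581, -66.57647594]), 'ft_force': array([0.44932503, 0.06820627, 0.42758469]), 'wrist_torque': array([-0.00786127, -0.0060134 ,  0.00177793]), 'finger_gap': 85.33257523511281} 19.0
```

View pics/top0.png

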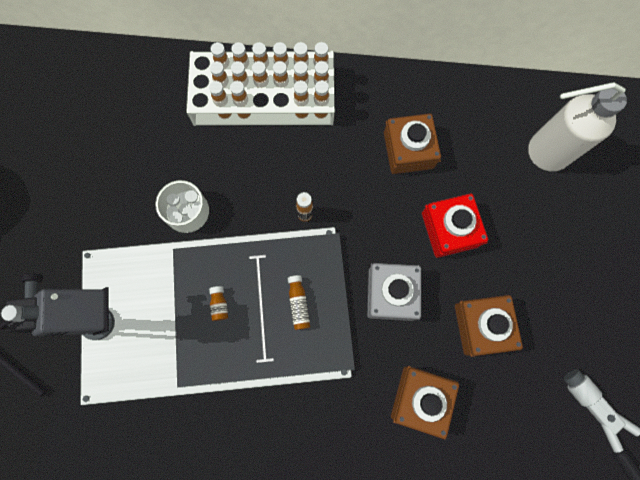

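View pics/side0.png

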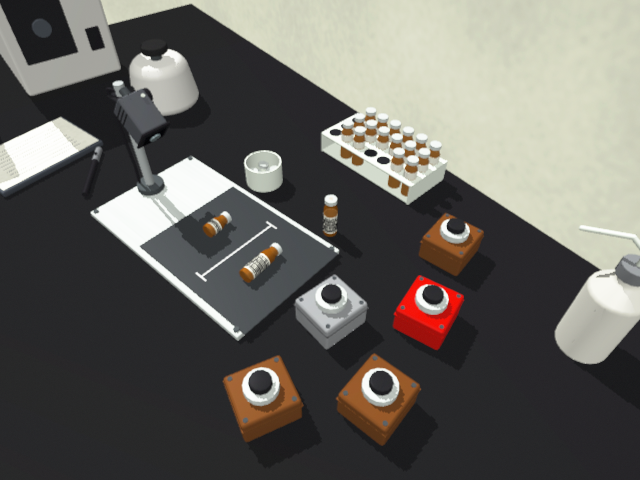

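The top view shows the long vial (295,276)–(300,328) to the right of the line (257,257)–(265,361). The short vial is on the left, and the grey trigger box has its button at (399,290). The side view agrees with this.

```bash
python3 - <<'E'
from h import *
f=lambda a:np.round(a,1)
a,b=ray('top',257.5,257.5,12),ray('top',265,361,12)
print('line T',f(a),f(b),np.linalg.norm(a-b)); 
a2,b2=ray('side',273,225,12),ray('side',201,277,12);print('line S',f(a2),f(b2),np.linalg.norm(a2-b2))
I=cv2.imread('pics/top0.png').astype(int)
B,G,Rr=I[...,0],I[...,1],I[...,2]
m=((Rr-B>50)|(Rr>140)).astype(np.uint8); m[:, :275]=0;m[:,325:]=0;m[:268]=0;m[340:]=0
p=np.argwhere(m)[:,::-1].astype(np.float32); r=cv2.minAreaRect(p);print(r,len(p)); print(cv2.boxPoints(r))
mean,ev,_=cv2.PCACompute2(p,None)[:3];mean=mean[0];pr=(p-mean)@ev[0];
for s in (pr.min(),pr.max()): q=mean+s*ev[0];print('end',f(q),f(ray('top',*q,23.5)))
print('button T',f(ray('top',399,289,68)),'S',f(ray('side',331,294,68)))
print('standing foot',f(ray('top',304,219,0)),'box top corners',f(ray('top',371,265,46)),f(ray('top',421,319,46)))
E
```

```text
line T [613.4  98.1  12. ] [466.4  69.7  12. ] 149.73996214106432
line S [617.   96.5  12. ] [467.2  69.6  12. ] 152.201765039397
((297.7398681640625, 301.8092346191406), (53.8282470703125, 15.813948631286621), 81.25383758544922) 694
[[285.83234 276.41037]
 [301.4624  274.00577]
 [309.6474  327.2081 ]
 [294.01733 329.6127 ]]
end [293.5 275.2] [590.3  41.6  23.5]
end [301.  328.6] [515.6  23.2  23.5]
button T [ 578.3 -104.    68. ] S [ 575.4 -108.2   68. ]
standing foot [682.2  35.7   0. ] box top corners [611.6 -66.8  46. ] [ 543.  -140.1   46. ]
```

{"op": "arm_command", "data": {"commands": [[0,[0.57,1.0,0],[0,0,4.2]],[0,[0.57,1.0,0],[0,0,4.2]],[0,[0.57,1.0,0],[0,0,4.2]],[0,[0.57,1.0,0],[0,0,4.2]],[0,[0.57,1.0,0],[0,0,4.2]]], "force": 20}}

```text
time: 0.52
tool_pos: [320.9, -398.5, 244.8]
tcp_rot: [-90.0, 0.4, -45.4]
ft_force: [0.7, -0.3, 1.5]
finger_gap: 25.3
```

{"op": "arm_command", "data": {"commands": [[0,[0.57,1.0,0],[0,0,4.2]],[0,[0.57,1.0,0],[0,0,4.2]],[0,[0.57,1.0,0],[0,0,4.2]],[0,[0.57,1.0,0],[0,0,4.2]],[0,[0.57,1.0,0],[0,0,4.2]]]}}

```text
time: 0.93
tool_pos: [407.6, -239.7, 242.5]
tcp_rot: [-90.0, 0.6, -23.4]
ft_force: [1.0, 0.0, -0.7]
finger_gap: -0.2
```

{"op": "arm_command", "data": {"commands": [[0,[0.57,1.0,0],[0,0,4.2]],[0,[0.57,1.0,0],[0,0,4.2]],[0,[0.57,1.0,0],[0,0,4.2]],[0,[0.57,1.0,0],[0,0,4.2]],[0,[0.57,1.0,0],[0,0,4.2]]]}}

```text
time: 1.35
tool_pos: [494.6, -80.6, 241.0]
tcp_rot: [-90.0, 0.7, -1.3]
ft_force: [0.2, -0.6, -0.8]
finger_gap: -0.1
```

{"op": "arm_command", "data": {"commands": [[0,[0.66,0.9,0],[0,0,4]],[0,[0.66,0.9,0],[0,0,4]],[0,[0.66,0.87,0],[0,0,4]],[0,[0,0,-1],[0,0,0]],[0,[0,0,-1],[0,0,0]]]}}

```text
time: 1.77
tool_pos: [561.7, 11.7, 185.5]
tcp_rot: [-90.0, 0.0, 12.0]
ft_force: [-0.9, -0.4, -0.7]
finger_gap: -0.1
```

{"op": "arm_command", "data": {"commands": [[0,[0,0,-1],[0,0,0]],[0,[0,0,-1],[0,0,0]],[0,[0,0,-0.9],[0,0,0]],[0,[0,0,-0.5],[0,0,0]],[0,[0,0,0],[0,0,0]]]}}

```text
time: 2.18
tool_pos: [556.7, 14.7, 71.1]
tcp_rot: [-89.9, 0.6, 12.3]
ft_force: [-0.9, 0.1, -0.3]
finger_gap: 0.0
```

```bash
python3 - <<'E'
from h import *
s=sense();I=snapshot('side');p=s['tool_pos'];print(p,s['tcp_rot'])
cv2.imwrite('pics/s1.png',cv2.resize(I[160:360,160:400],None,fx=3,fy=3))
for d in (13,19,25): q=p-[0,0,d];print(d,(px('side',q)-[160,160])*3)
E
```

```text
[556.65566109  14.69492757  71.07980005] [-89.86313862   0.59326671  12.30585722]
13 [324.43804452 273.37986708]
19 [325.31585445 281.6399286 ]
25 [326.18282961 289.79803656]
```

View pics/s1.png

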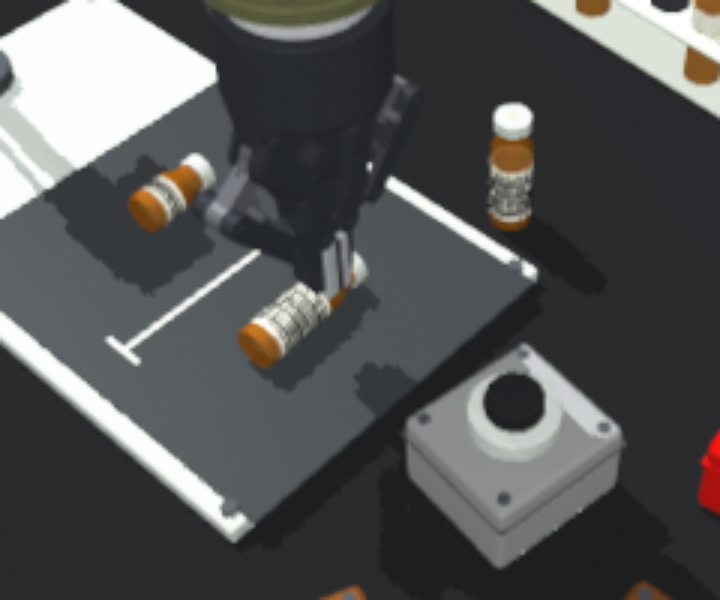

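{"op": "arm_command", "data": {"commands": [[0,[-0.07,-0.25,0],[0,0,0]],[0,[-0.03,-0.25,0],[0,0,0]],[0,[0,-0.1,-0.3],[0,-0.3,0]],[0,[0,0,-0.3],[0,-0.3,0]],[0,[0,0,-0.1],[0,0,0]]]}}

```text
time: 2.65
tool_pos: [558.3, -6.4, 56.6]
tcp_rot: [-90.2, -0.6, 12.3]
ft_force: [-0.6, 0.2, 0.1]
finger_gap: -0.1
```

{"op": "arm_command", "data": {"commands": [[0,[0,0,-0.25],[0,0,0]],[0,[0,0,-0.2],[0,0,0]],[0,[0,0,-0.1],[0,0,0]],[0,[0,0,0],[0,0,0]]]}}

```text
time: 2.98
tool_pos: [558.4, -6.7, 38.4]
tcp_rot: [-90.2, -0.7, 12.2]
ft_force: [0.2, -0.3, -0.1]
finger_gap: 0.1
```

{"op": "arm_command", "data": {"commands": [[0,[-0.04,0.13,-0.04],[0,0,0]],[0,[-0.03,0.13,-0.02],[0,0,0]],[0,[-0.03,0.13,0],[0,0,0]],[0,[-0.03,0.13,0],[0,0,0]],[0,[-0.03,0.13,0],[0,0,0]]]}}

```text
time: 3.4
tool_pos: [553.3, 14.7, 36.3]
tcp_rot: [-90.2, -0.7, 12.2]
ft_force: [0.5, 0.7, -0.5]
finger_gap: -0.1
```

```bash
python3 - <<'E'
from h import *
s=sense();I=snapshot('side');print(s['tool_pos'],s['ft_force'])
cv2.imwrite('pics/s2.png',cv2.resize(I[160:360,160:400],None,fx=3,fy=3))
E
```

```text
[553.28031009  14.68345375  36.28499847] [ 0.48648234  0.66338389 -0.4817948 ]
```

View pics/s2.png

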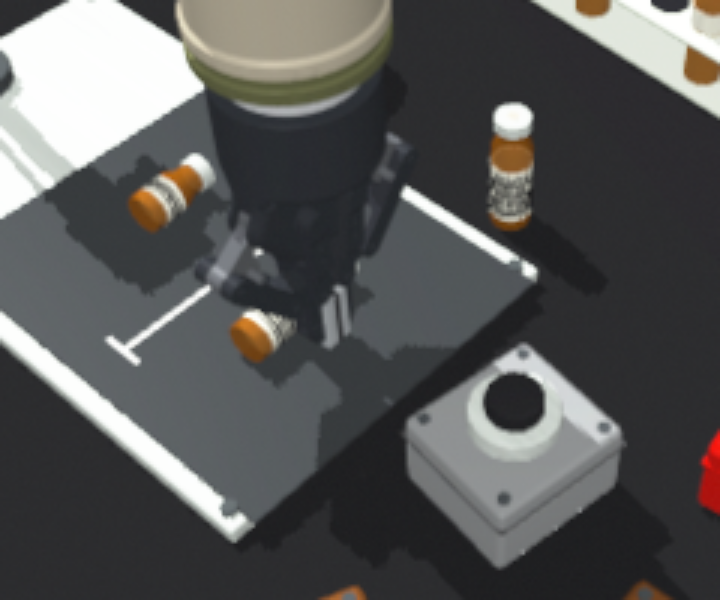

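{"op": "arm_command", "data": {"commands": [[0,[-0.026,0.13,0],[0,0,0]],[0,[-0.026,0.13,0],[0,0,0]],[0,[-0.026,0.13,0],[0,0,0]],[0,[-0.026,0.13,0],[0,0,0]],[0,[-0.026,0.13,0],[0,0,0]]]}}

```text
time: 3.87
tool_pos: [549.4, 36.9, 37.1]
tcp_rot: [-90.2, -0.7, 12.3]
ft_force: [-0.9, -0.3, 0.6]
finger_gap: 0.0
```

{"op": "arm_command", "data": {"commands": [[0,[-0.026,0.13,0],[0,0,0]],[0,[-0.026,0.13,0],[0,0,0]],[0,[-0.02,0.1,0],[0,0,0]],[0,[-0.01,0.05,0],[0,0,0]],[0,[0,0,0],[0,0,0]]]}}

```text
time: 4.28
tool_pos: [546.4, 51.6, 37.1]
tcp_rot: [-90.2, -0.7, 12.3]
ft_force: [-0.6, 0.1, 1.2]
finger_gap: -0.2
```

```bash
python3 - <<'E'
from h import *
s=sense();I=snapshot('side');J=snapshot('top');print(s['tool_pos'],s['ft_force'])
p=s['tool_pos'][:2]-[540.5,83.5];u=np.array([.982,.188]);n=np.array([-.188,.982]);print('line',p@u,p@n)
cv2.imwrite('pics/s3.png',np.hstack([cv2.resize(I[190:310,180:300],None,fx=3.3,fy=3.3),cv2.resize(J[240:380,220:360],(396,396))]))
E
```

```text
[546.40666026  51.59226764  37.0533195 ] [-0.64362592  0.12845193  1.23097077]
line -0.1983133059490232 -32.44384531098063
```

View pics/s3.png

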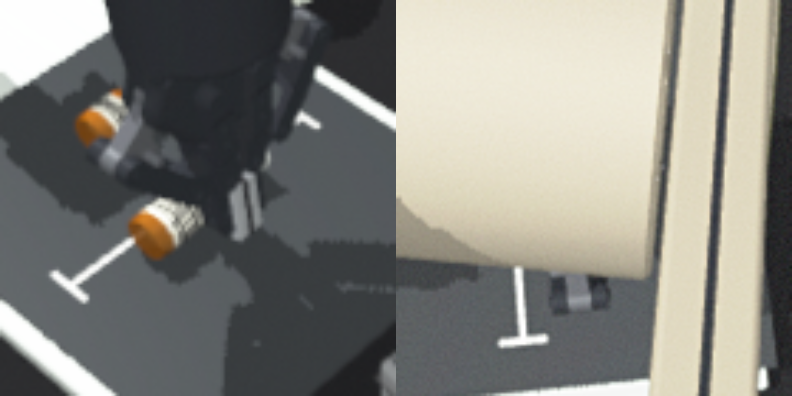

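```bash
python3 - <<'E'
from h import *
u=np.array([.982,.188]);n=np.array([-.188,.982])
for q in [(226.1,262.1),(225,264)]:
  p=ray('side',*q,23.5)[:2]-[540.5,83.5];print(p@u,p@n)
p=ray('side',160+258/3,160+345/3,23.5)[:2]-[540.5,83.5];print('orig end',p@u,p@n)
E
```

```text
-35.10541544970337 -14.343713781171502
-38.75913900874547 -16.00941323993242
orig end -32.305688369081736 -55.92836008856786
```

{"op": "arm_command", "data": {"commands": [[0,[-0.02,0.1,0],[0,0,0]],[0,[-0.02,0.1,0],[0,0,0]],[0,[-0.01,0.06,0],[0,0,0]],[0,[-0.005,0.03,0],[0,0,0]],[0,[0,0,0],[0,0,0]]]}}

```text
time: 4.8
tool_pos: [544.8, 60.2, 37.0]
tcp_rot: [-90.2, -0.7, 12.2]
ft_force: [-0.2, 0.5, 0.8]
finger_gap: -0.1
```

{"op": "arm_command", "data": {"commands": [[0,[0.02,-0.15,0],[0,0,0]],[0,[0.05,-0.4,0],[0,0,0]],[0,[0,-0.5,0.5],[0,0,0]],[0,[0,-0.5,1],[0,0,0]],[0,[0,-0.5,1],[0,0,0]]]}}

```text
time: 5.22
tool_pos: [540.5, -3.1, 105.7]
tcp_rot: [-90.0, 0.1, 12.5]
ft_force: [0.8, 0.0, 0.7]
finger_gap: -0.0
```

{"op": "arm_command", "data": {"commands": [[0,[0,-0.9,1],[0,0,0]],[0,[0,-0.9,0.6],[0,0,0]],[0,[0,-1,0],[0,0,0]],[0,[0,-1,0],[0,0,0]],[0,[0,-0.5,0],[0,0,0]]]}}

```text
time: 5.63
tool_pos: [543.2, -143.7, 166.1]
tcp_rot: [-90.4, -0.6, 12.6]
ft_force: [-0.3, 0.2, 0.2]
finger_gap: 0.4
```

```bash
python3 - <<'E'
from h import *
s=sense();I=snapshot('side');J=snapshot('top');print(s['tool_pos'],s['ft_force'])
cv2.imwrite('pics/t4.png',J);cv2.imwrite('pics/s4.png',I)
cv2.imwrite('pics/b4.png',np.hstack([cv2.resize(I[190:310,180:300],(400,400)),cv2.resize(J[240:380,220:360],(400,400))]))
E
```

```text
[ 543.19120674 -143.67629867  166.06527912] [-0.3157198   0.21900556  0.17519112]
```

View pics/b4.png

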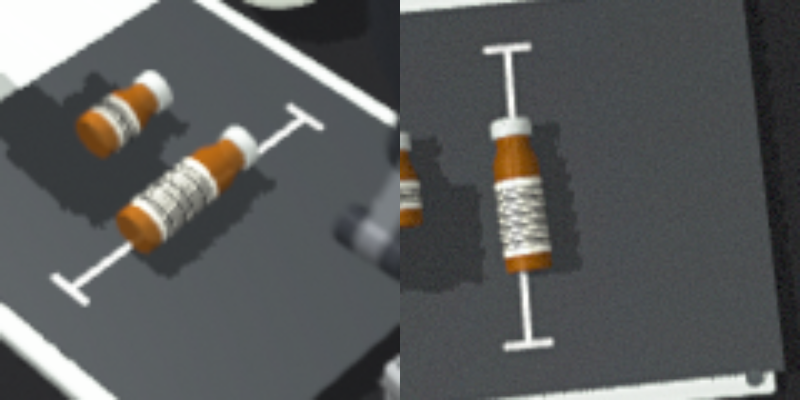

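The vial lies on the line in both views (top crop: cap at (510,127), foot at (528,265), line between (507,48) and (528,345)). I'll measure its offset.

```bash
python3 - <<'E'
from h import *
u=np.array([.982,.188]);n=np.array([-.188,.982])
I=cv2.imread('pics/t4.png').astype(int);B,R=I[...,0],I[...,2]
# same-picture line reference and vial axis at label/foot rows
k=140/400.
L=lambda x,y:ray('top',220+(x-400)*k,240+y*k,12)[:2]
a,b=L(507,48),L(528,345);u=(a-b)/np.linalg.norm(a-b);n=np.array([-u[1],u[0]]);m=(a+b)/2;print('mid',m,u)
P=[]
for r in range(283,335):
    c=np.where(((R[r]-B[r]>45)|(R[r]>130)))[0];c=c[(c>245)&(c<275)]
    if len(c)>8:
        q=ray('top',(c.min()+c.max())/2,r,23.5)[:2]-m;P.append((q@u,q@n,len(c)))
P=np.array(P);print(np.round(P[::4],1));print(np.polyfit(P[:,0],P[:,1],1))
for q in [(143,233),(238,142)]:
  p=ray('side',180+q[0]*.3,190+q[1]*.3,23.5)[:2]-m;print('side',p@u,p@n)
E
```

```text
mid [540.56855915  84.20756701] [0.98216775 0.18800668]
[[ 34.4   0.7  13. ]
 [ 28.7   1.8  12. ]
 [ 22.7   0.1  11. ]
 [ 16.8  -0.9  15. ]
 [ 11.1  -1.2  16. ]
 [  5.4  -0.8  16. ]
 [ -0.4  -1.1  15. ]
 [ -6.1  -1.5  14. ]
 [-11.8  -2.5  12. ]
 [-17.5  -2.8  14. ]
 [-22.7   1.9   9. ]
 [-28.7  -2.7  16. ]
 [-34.4  -3.7  16. ]]
[ 0.03771813 -0.55154387]
side -35.60535940802889 -7.952413503312699
side 33.88030565889197 2.5325469468554376
```

```bash
python3 - <<'E'
from h import *
a=cv2.imread('pics/side0.png')[235:290,232:290];b=cv2.imread('pics/s4.png')[222:277,208:266]
c=cv2.imread('pics/top0.png')[270:335,275:325];d=cv2.imread('pics/t4.png')[276:341,238:288]
f=lambda x:cv2.resize(x,(390,290),interpolation=cv2.INTER_NEAREST)
g=lambda x:cv2.resize(cv2.rotate(x,0),(390,300),interpolation=cv2.INTER_NEAREST)
cv2.imwrite('pics/c5.png',np.vstack([np.hstack([f(a),f(b)]),np.hstack([g(c),g(d)])]))
E
```

```text
(no output)
```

View pics/c5.png

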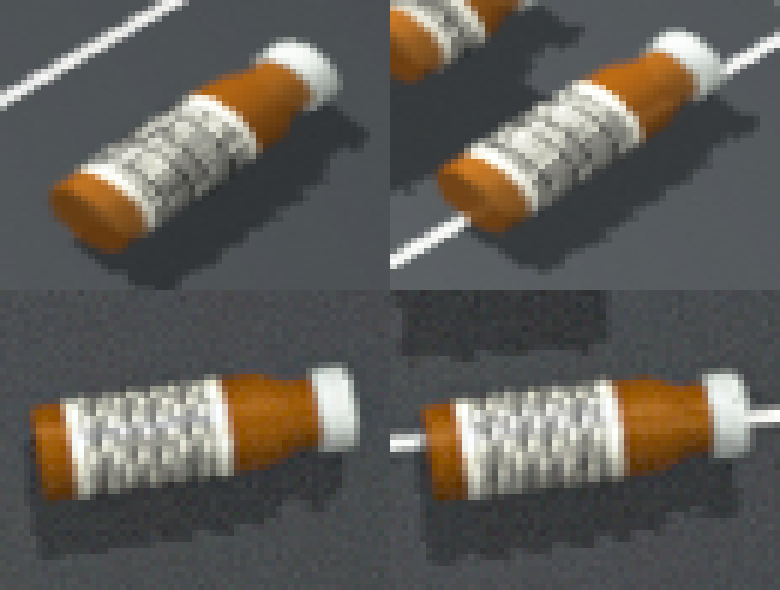

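The vial is on the line, but its label looks almost the same as at the start, so it may have slid instead of rolled. I'll test that numerically.

```bash
python3 - <<'E'
from h import *
# unwrap label: sample points on the cylinder's visible surface, given axis pose
m=np.array([540.57,84.2]);
def unwrap(n,f,c,ang):
    I=cv2.cvtColor(cv2.imread(f),6).astype(np.float32)
    a=np.array([np.cos(ang),np.sin(ang),0]);b=np.array([-a[1],a[0],0]);x=np.linspace(-30,5,71)
    t=np.radians(np.arange(0,181,3) if n=='top' else np.arange(60,220,3))
    P=np.array([[np.r_[c,23.5]+s*a+11.5*(np.cos(q)*b+np.sin(q)*np.array([0,0,1])) for s in x] for q in t])
    uv=np.array([[px(n,p) for p in r] for r in P]).astype(np.float32)
    return cv2.remap(I,uv[...,0],uv[...,1],1)
v0=(np.array([553,32.4]),np.radians(13.8)); u=np.array([.982,.188]);nn=np.array([-.188,.982])
for n,f0,f1 in (('top','pics/top0.png','pics/t4.png'),('side','pics/side0.png','pics/s4.png')):
    A=unwrap(n,f0,*v0);B=unwrap(n,f1,m-1.0*nn+0.5*u,np.radians(13.9))
    h=cv2.GaussianBlur; A=A-h(A,(0,0),12);B=B-h(B,(0,0),12)
    T=A[14:-14,8:-8];R=cv2.matchTemplate(B,T,5);print(n,'max corr per row shift(3deg)',np.round(R.max(1)[::2],2),cv2.minMaxLoc(R)[1:4:2])
    cv2.imwrite(f'pics/u_{n}.png',np.hstack([A,B])*2+120)
a=[cv2.resize(cv2.imread(f'pics/u_{n}.png'),(780,290)) for n in('top','side')];cv2.imwrite('pics/u.png',np.vstack(a))
E
```

```text
Traceback (most recent call last):
  File "h.py", line 9, in px
    K,R,t=cam(n);q=K@(R@np.array(p,float)+t);return q[:2]/q[2]
          ~~~^^^
  File "h.py", line 4, in cam
    c=camera_info(n);K=np.array([[c['fx'],0,c['cx']],[0,c['fy'],c['cy']],[0,0,1.]])
ValueError: time passes only in moves, steps and waits
```

```bash
sed -i '1i import functools' h.py; sed -i 's/^def cam/@functools.cache\ndef cam/' h.py; python3 - <<'E'
from h import *
m=np.array([540.57,84.2]);
def unwrap(n,f,c,ang):
    I=cv2.cvtColor(cv2.imread(f),6).astype(np.float32)
    a=np.array([np.cos(ang),np.sin(ang),0]);b=np.array([-a[1],a[0],0]);x=np.linspace(-30,5,71)
    t=np.radians(np.arange(0,181,3) if n=='top' else np.arange(60,220,3))
    P=np.array([[np.r_[c,23.5]+s*a+11.5*(np.cos(q)*b+np.sin(q)*np.array([0,0,1])) for s in x] for q in t])
    uv=np.array([[px(n,p) for p in r] for r in P]).astype(np.float32)
    return cv2.remap(I,uv[...,0],uv[...,1],1)
v0=(np.array([553,32.4]),np.radians(13.8)); u=np.array([.982,.188]);nn=np.array([-.188,.982])
for n,f0,f1 in (('top','pics/top0.png','pics/t4.png'),('side','pics/side0.png','pics/s4.png')):
    A=unwrap(n,f0,*v0);B=unwrap(n,f1,m-1.0*nn+0.5*u,np.radians(13.9))
    h=cv2.GaussianBlur; A=A-h(A,(0,0),12);B=B-h(B,(0,0),12)
    T=A[14:-14,8:-8];R=cv2.matchTemplate(B,T,5);print(n,np.round(R.max(1)[::2],2),cv2.minMaxLoc(R)[1:4:2])
    cv2.imwrite(f'pics/u_{n}.png',np.hstack([A,B])*2+120)
a=[cv2.resize(cv2.imread(f'pics/u_{n}.png'),(780,290)) for n in('top','side')];cv2.imwrite('pics/u.png',np.vstack(a))
E
```

```text
top [-0.02 -0.02  0.09  0.33  0.67  0.84  0.71  0.45  0.27  0.25  0.36  0.54
  0.63  0.6   0.5 ] (0.8431897759437561, (6, 10))
side [-0.05  0.16  0.33  0.45  0.53  0.6   0.69  0.75  0.71  0.65  0.55  0.45
  0.33  0.19  0.15] (0.7468287348747253, (6, 14))[ WARN:0@1.110] global loadsave.cpp:1063 imwrite_ Unsupported depth image for selected encoder is fallbacked to CV_8U.
```

View pics/u.png

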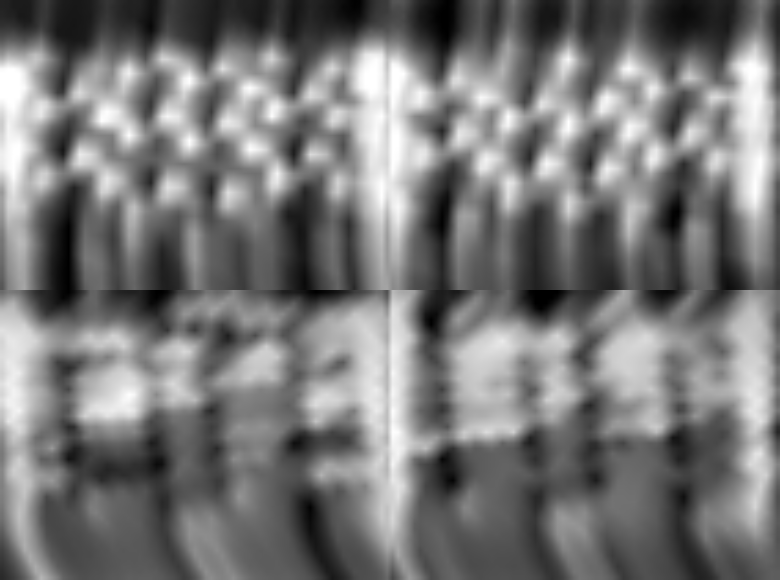

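The label pattern repeats, so this test can't show whether the vial rolled. I'll roll it clearly instead. The fingertip goes lightly on top and moves towards -y in three strokes, where the vial should travel half as far as the finger. Then I'll push it back to the line.

{"op": "arm_command", "data": {"commands": [[0,[0,1,-0.2],[0,0,0]],[0,[-0.05,1,-0.3],[0,0,0]],[0,[-0.05,1,-0.3],[0,0,0]],[0,[-0.05,1,-0.3],[0,0,0]],[0,[-0.05,1,-0.3],[0,0,0]]]}}

```text
time: 6.15
tool_pos: [537.1, 2.4, 124.3]
tcp_rot: [-90.6, -0.8, 11.7]
ft_force: [0.8, 0.1, -0.2]
finger_gap: 0.1
```

{"op": "arm_command", "data": {"commands": [[0,[0,0.9,-0.3],[0,0,0]],[0,[0,0.5,-0.3],[0,0,0]],[0,[0,0.3,-0.2],[0,0,0]],[0,[0,0.1,0],[0,0,0]],[0,[0,0,0],[0,0,0]]]}}

```text
time: 6.57
tool_pos: [532.7, 65.1, 95.7]
tcp_rot: [-90.4, -0.4, 12.1]
ft_force: [-0.1, 0.5, 0.2]
finger_gap: 0.1
```

{"op": "arm_command", "data": {"commands": [[0,[0.03,0.4,-0.3],[0,0,0]],[0,[0.03,0.3,-0.4],[0,0,0]],[0,[0.02,0.1,-0.3],[0,0,0]],[0,[0,0,-0.1],[0,0,0]],[0,[0,0,0],[0,0,0]]]}}

```text
time: 6.98
tool_pos: [536.7, 88.5, 60.5]
tcp_rot: [-90.5, -0.5, 11.9]
ft_force: [-0.8, -0.0, -0.7]
finger_gap: 0.1
```

{"op": "arm_command", "data": {"commands": [[0,[0,0.07,-0.1],[0,0,0]],[0,[0,0,-0.05],[0,0,0]],[0,[0,0,-0.02],[0,0,0]],[0,[0,0,0],[0,0,0]]]}}

```text
time: 7.32
tool_pos: [536.6, 89.6, 54.4]
tcp_rot: [-90.5, -0.5, 11.8]
ft_force: [0.4, 0.7, 0.7]
finger_gap: -0.0
```

{"op": "arm_command", "data": {"commands": [[0,[0,0,-0.03],[0,0,0]],[0,[0,0,0],[0,0,0]]]}}

```text
time: 7.48
tool_pos: [537.2, 89.3, 54.2]
tcp_rot: [-90.5, -0.5, 11.8]
ft_force: [-0.8, 0.3, 1.3]
finger_gap: -0.2
```

{"op": "arm_command", "data": {"commands": [[0,[0,0,-0.04],[0,0,0]],[0,[0,0,0],[0,0,0]]]}}

```text
time: 7.65
tool_pos: [538.0, 89.2, 54.2]
tcp_rot: [-90.5, -0.6, 11.8]
ft_force: [0.2, 0.0, -0.3]
finger_gap: 0.0
```

{"op": "arm_command", "data": {"commands": [[0,[-0.03,0,-0.06],[0,0,0]],[0,[-0.02,0,-0.06],[0,0,0]]]}}

```text
time: 7.82
tool_pos: [538.6, 89.2, 53.5]
tcp_rot: [-90.6, -0.9, 11.8]
ft_force: [-8.0, -1.0, 20.4]
finger_gap: -0.4
```

{"op": "arm_command", "data": {"commands": [[0,[0.02,-0.12,-0.02],[0,0,0]],[0,[0.02,-0.12,-0.02],[0,0,0]]]}}

```text
time: 7.98
tool_pos: [540.5, 82.3, 54.0]
tcp_rot: [-90.6, -1.0, 11.8]
ft_force: [0.7, -0.5, 0.6]
finger_gap: 0.0
```

{"op": "arm_command", "data": {"commands": [[0,[0.01,-0.12,-0.05],[0,0,0]],[0,[0.02,-0.12,-0.04],[0,0,0]],[0,[0.02,-0.12,-0.04],[0,0,0]]]}}

```text
time: 8.23
tool_pos: [543.9, 70.9, 53.8]
tcp_rot: [-90.6, -1.2, 11.9]
ft_force: [-6.0, -0.5, 15.1]
finger_gap: 0.3
```

```bash
python3 - <<'E'
from h import *
s=sense();I=snapshot('side');print(s['tool_pos'],s['ft_force'])
cv2.imwrite('pics/s6.png',cv2.resize(I[180:310,160:320],None,fx=4.5,fy=4.5))
E
```

```text
[543.87592385  70.92165284  53.75089658] [-6.00082424 -0.54715242 15.05039612]
```

View pics/s6.png

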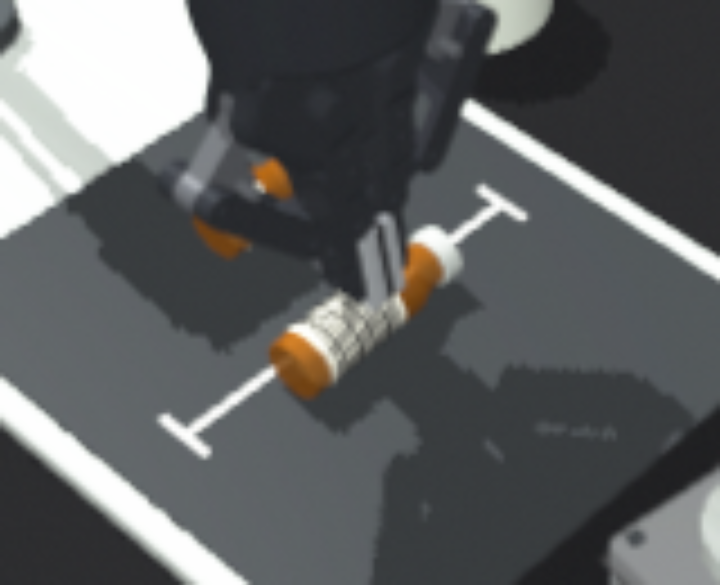

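{"op": "arm_command", "data": {"commands": [[0,[0.01,-0.13,-0.025],[0,0.3,0]],[0,[0.01,-0.1,-0.02],[0,0.3,0]],[0,[0,0,0.15],[0,0,0]],[0,[0,0.1,0.15],[0,0,0]],[0,[0,0,0],[0,0,0]]]}}

```text
time: 8.7
tool_pos: [545.4, 65.3, 63.0]
tcp_rot: [-90.5, -0.7, 11.8]
ft_force: [-0.0, -0.9, -0.2]
finger_gap: 0.0
```

```bash
cat >> h.py <<'E'
M=np.array([540.57,84.2]);U=np.array([.982,.188]);N=np.array([-.188,.982])
def foot(I):
    I=I.astype(int);B,G,R=I[...,0],I[...,1],I[...,2]
    m=((R-B>70)).astype(np.uint8);m[:215]=0;m[290:]=0;m[:,:190]=0;m[:,300:]=0
    k,l,st,c=cv2.connectedComponentsWithStats(m)
    for i in range(1,k):
        if st[i,4]>25:
            p=ray('side',*c[i],26)[:2]-M;print('orange',st[i],np.round(c[i],1),'line xy',np.round([p@U,p@N],1))
E
python3 - <<'E'
from h import *
foot(cv2.imread('pics/side0.png'));print();foot(cv2.imread('pics/s4.png'));print()
s=sense();foot(snapshot('side'));p=s['tool_pos'][:2]-M;print(s['tool_pos'],p@U,p@N,s['ft_force'],s['tcp_rot'])
E
```

```text
orange [214 215  13  12  75] [221.  219.5] line xy [19.8 60.6]
orange [203 223  12  14 108] [208.7 229.3] line xy [-8.6 57.8]
orange [261 247  16  15 129] [270.1 252.9] line xy [ 21.2 -53.5]
orange [240 268  13  14 126] [245.9 274.3] line xy [-32.9 -57.2]

orange [214 215  13  12  75] [221.  219.5] line xy [19.8 60.6]
orange [203 223  12  14 112] [208.6 229.4] line xy [-8.7 57.8]
orange [238 232  15  15 127] [245.7 237.9] line xy [18.2 -1.3]
orange [215 251  13  14 120] [221.  257.7] line xy [-35.8  -4.3]

orange [220 215   7   6  26] [222.5 217.5] line xy [24.6 62.3]
orange [203 224  12  13  91] [208.4 230.3] line xy [-10.3  56.4]
orange [249 235  11  16  92] [254.3 242.2] line xy [ 20.8 -18.5]
orange [222 255  13  14 122] [228.1 261.9] line xy [-34.2 -19. ]
[545.37367928  65.32944372  62.97657819] 1.1695484681047952 -19.43397797147117 [-0.04006257 -0.85647436 -0.21802494] [-90.52095144  -0.67353018  11.75032266]
```

{"op": "arm_command", "data": {"commands": [[0,[-0.1,0.2,0],[0,0,0]],[0,[-0.07,0.15,0],[0,0,0]],[0,[-0.03,0,-0.15],[0,0,0]],[0,[0,0,-0.12],[0,0.3,0]],[0,[0,0,0],[0,0,0]]]}}

```text
time: 9.17
tool_pos: [538.1, 78.0, 53.5]
tcp_rot: [-90.4, -0.4, 11.8]
ft_force: [0.2, 1.4, 4.0]
finger_gap: -0.1
```

{"op": "arm_command", "data": {"commands": [[0,[0.015,-0.12,-0.03],[0,0,0]],[0,[0.015,-0.13,-0.03],[0,0,0]],[0,[0.015,-0.13,-0.03],[0,0,0]],[0,[0.015,-0.13,-0.03],[0,0,0]]]}}

```text
time: 9.5
tool_pos: [541.8, 63.6, 53.8]
tcp_rot: [-90.5, -0.5, 12.0]
ft_force: [-2.0, -0.9, 8.0]
finger_gap: 0.2
```

```bash
python3 - <<'E'
from h import *
s=sense();foot(snapshot('side'));p=s['tool_pos'][:2]-M;print(s['tool_pos'],p@U,p@N,s['ft_force'],s['tcp_rot'])
E
```

```text
orange [217 217   8   9  45] [220.8 220.7] line xy [17.7 58.5]
orange [251 237  12  16 114] [256.6 243.7] line xy [ 20.8 -23.6]
orange [226 258  13  14 122] [231.5 264.1] line xy [-33.8 -26.2]
[541.82533183  63.62074166  53.79121827] -2.6361647146714775 -20.444834071785436 [-2.03921266 -0.92070085  7.966293  ] [-90.46727048  -0.49992002  11.98018329]
```

{"op": "arm_command", "data": {"commands": [[0,[0.015,-0.13,-0.03],[0,0,0]],[0,[0.015,-0.13,-0.03],[0,0,0]],[0,[0.015,-0.13,-0.03],[0,0,0]],[0,[0.015,-0.13,-0.03],[0,0,0]],[0,[0.015,-0.1,-0.02],[0,0,0]]]}}

```text
time: 9.97
tool_pos: [547.0, 43.5, 53.9]
tcp_rot: [-90.6, -0.7, 12.0]
ft_force: [-2.0, -0.3, 5.6]
finger_gap: 0.0
```

{"op": "arm_command", "data": {"commands": [[0,[0,0,0.15],[0,0,0]],[0,[-0.1,0.15,0.15],[0,0,0]],[0,[-0.1,0.15,0],[0,0,0]],[0,[0,0,0],[0,0,0]]]}}

```text
time: 10.3
tool_pos: [540.1, 52.7, 62.9]
tcp_rot: [-90.6, -0.6, 11.9]
ft_force: [-0.3, 0.0, -0.4]
finger_gap: -0.1
```

```bash
python3 - <<'E'
from h import *
s=sense();foot(snapshot('side'));p=s['tool_pos'][:2]-M;print(s['tool_pos'],p@U,p@N,s['ft_force'],s['tcp_rot'])
E
```

```text
orange [219 217   8   9  40] [222.1 220.6] line xy [19.3 57.1]
orange [254 240  14  16 129] [261.1 246.8] line xy [ 21.  -33.7]
orange [231 261  13  14 125] [236.8 267.5] line xy [-32.9 -37.2]
[540.09372718  52.69292755  62.85289193] -6.391029524711463 -30.85040585301818 [-0.29546271  0.01765977 -0.41739181] [-90.55268096  -0.62426683  11.9370501 ]
```

{"op": "arm_command", "data": {"commands": [[0,[0.03,0.17,0],[0,0,0]],[0,[0.02,0.04,-0.15],[0,0,0]],[0,[0,0,-0.12],[0,0.3,0]],[0,[0,0,0],[0,0,0]]]}}

```text
time: 10.68
tool_pos: [541.5, 60.4, 53.7]
tcp_rot: [-90.5, -0.3, 12.0]
ft_force: [-0.1, 0.1, 0.4]
finger_gap: -0.0
```

{"op": "arm_command", "data": {"commands": [[0,[0.015,-0.12,-0.04],[0,0,0]],[0,[0.015,-0.13,-0.03],[0,0,0]],[0,[0.015,-0.13,-0.03],[0,0,0]],[0,[0.015,-0.13,-0.03],[0,0,0]],[0,[0.015,-0.13,-0.03],[0,0,0]]]}}

```text
time: 11.1
tool_pos: [546.6, 40.9, 53.8]
tcp_rot: [-90.5, -0.5, 12.2]
ft_force: [-1.9, -0.5, 7.6]
finger_gap: -0.2
```

{"op": "arm_command", "data": {"commands": [[0,[0.015,-0.13,-0.03],[0,0,0]],[0,[0.015,-0.13,-0.03],[0,0,0]],[0,[0.015,-0.13,-0.03],[0,0,0]],[0,[0.01,-0.1,-0.02],[0,0,0]],[0,[0,0,0.15],[0,0,0]]]}}

```text
time: 11.52
tool_pos: [550.4, 23.4, 57.8]
tcp_rot: [-90.6, -0.6, 12.1]
ft_force: [0.8, 0.6, -0.1]
finger_gap: 0.1
```

```bash
python3 - <<'E'
from h import *
s=sense();foot(snapshot('side'));p=s['tool_pos'][:2]-M;print(s['tool_pos'],p@U,p@N,s['ft_force'],s['tcp_rot'])
E
```

```text
orange [214 215  13  12  75] [221.  219.5] line xy [19.8 60.6]
orange [203 223  12  14 112] [208.6 229.4] line xy [-8.7 57.8]
orange [270 246   8  15  68] [273.2 252.5] line xy [ 25.  -56.4]
orange [240 267  13  14 127] [245.8 273.5] line xy [-31.9 -56. ]
[550.37522685  23.36798761  57.8171706 ] -1.8076855581177647 -61.58041881762989 [ 0.79209363  0.61627546 -0.1387403 ] [-90.64190779  -0.61737563  12.09768466]
```

{"op": "arm_command", "data": {"commands": [[0,[0.06,-0.3,0.05],[0,0,0]],[0,[0.06,-0.3,0],[0,0,0]],[0,[0.05,-0.15,0],[0,0,0]],[0,[0,0,0],[0,0,0]]]}}

```text
time: 11.9
tool_pos: [557.0, -1.0, 61.2]
tcp_rot: [-90.7, -0.7, 12.1]
ft_force: [-0.1, 0.3, 0.2]
finger_gap: -0.0
```

{"op": "arm_command", "data": {"commands": [[0,[0,0,-0.3],[0,0,0]],[0,[0,0,-0.3],[0,0,0]],[0,[0,0,-0.15],[0.3,0,0]],[0,[0,0,0],[0,0,0]]]}}

```text
time: 12.23
tool_pos: [556.5, -1.5, 35.7]
tcp_rot: [-90.3, -0.8, 12.1]
ft_force: [1.0, 0.2, 0.6]
finger_gap: 0.1
```

{"op": "arm_command", "data": {"commands": [[0,[-0.026,0.13,0],[0,0,0]],[0,[-0.026,0.13,0],[0,0,0]],[0,[-0.026,0.13,0],[0,0,0]],[0,[-0.026,0.13,0],[0,0,0]],[0,[-0.026,0.13,0],[0,0,0]]]}}

```text
time: 12.65
tool_pos: [551.1, 20.1, 34.2]
tcp_rot: [-90.3, -0.6, 12.1]
ft_force: [-0.0, -0.1, 0.1]
finger_gap: 0.0
```

{"op": "arm_command", "data": {"commands": [[0,[-0.026,0.13,0],[0,0,0]],[0,[-0.026,0.13,0],[0,0,0]],[0,[-0.026,0.13,0],[0,0,0]],[0,[-0.026,0.13,0],[0,0,0]],[0,[-0.026,0.13,0],[0,0,0]]]}}

```text
time: 13.07
tool_pos: [547.5, 42.6, 35.3]
tcp_rot: [-90.3, -0.7, 12.1]
ft_force: [0.1, -0.1, 0.7]
finger_gap: -0.1
```

```bash
python3 - <<'E'
from h import *
s=sense();foot(snapshot('side'));p=s['tool_pos'][:2]-M;print(s['tool_pos'],p@U,p@N,s['ft_force'],s['tcp_rot'])
E
```

```text
orange [214 215   9   8  36] [218.6 218.2] line xy [19.3 66. ]
orange [203 223  12  14 112] [208.6 229.4] line xy [-8.7 57.8]
orange [224 256  13  15 120] [230.2 263. ] line xy [-33.5 -23. ]
[547.45137059  42.58745446  35.32265685] -1.0656526427895923 -42.15721739392367 [ 0.11323964 -0.11574234  0.66737691] [-90.28776838  -0.72459989  12.13334226]
```

{"op": "arm_command", "data": {"commands": [[0,[-0.026,0.13,0],[0,0,0]],[0,[-0.026,0.12,0],[0,0,0]],[0,[-0.024,0.12,0],[0,0,0]],[0,[-0.02,0.1,0],[0,0,0]],[0,[-0.01,0.04,0],[0,0,0]]]}}

```text
time: 13.53
tool_pos: [543.8, 60.1, 35.3]
tcp_rot: [-90.3, -0.7, 12.1]
ft_force: [-0.2, 0.4, -0.1]
finger_gap: -0.2
```

```bash
python3 - <<'E'
from h import *
s=sense();foot(snapshot('side'));s=sense();p=s['tool_pos'][:2]-M;print(s['tool_pos'],p@U,p@N,s['ft_force'],s['tcp_rot'])
E
```

```text
orange [203 223   9   7  41] [206.9 226. ] line xy [-5.5 66.1]
orange [216 251  12  14 118] [221.5 257.2] line xy [-34.6  -4. ]
[543.75608268  60.19055614  35.29796863] -1.3850422596898047 -24.17625741806568 [-0.44090428  0.08628588 -0.09788388] [-90.2644306   -0.72025859  12.14704899]
```

{"op": "arm_command", "data": {"commands": [[0,[0.02,-0.15,0],[0,0,0]],[0,[0.05,-0.4,0],[0,0,0]],[0,[0,-0.5,0.5],[0,0,0]],[0,[0.1,-0.5,1],[0,0,0]],[0,[0.2,-0.5,1],[0,0,0]]]}}

```text
time: 14.0
tool_pos: [547.7, -3.3, 103.6]
tcp_rot: [-90.0, 0.2, 12.4]
ft_force: [0.5, 0.1, -0.3]
finger_gap: 0.0
```

{"op": "arm_command", "data": {"commands": [[0,[0.3,-0.9,0.5],[0,0,0]],[0,[0.3,-0.9,0],[0,0,0]],[0,[0.3,-0.6,0],[0,0,0]],[0,[0.2,-0.3,0],[0,0,0]],[0,[0,0,0],[0,0,0]]]}}

```text
time: 14.42
tool_pos: [586.6, -97.6, 129.5]
tcp_rot: [-90.5, -0.6, 12.2]
ft_force: [0.4, 0.4, -0.0]
finger_gap: -0.1
```

```bash
python3 - <<'E'
from h import *
s=sense();I=snapshot('side');J=snapshot('top');foot(I);print(s['tool_pos'],s['ft_force'],s['tcp_rot'])
print(px('side',s['tool_pos']-[0,0,19]),px('side',[577,-106,68]))
cv2.imwrite('pics/b7.png',np.hstack([cv2.resize(I[190:350,180:380],(480,384)),cv2.resize(J[240:380,220:336],(318,384))]))
E
```

```text
orange [214 215  13  12  76] [221.  219.5] line xy [19.8 60.5]
orange [203 223  12  14 112] [208.6 229.4] line xy [-8.7 57.8]
orange [238 231  15  15 128] [245.7 237. ] line xy [19.5  0.1]
orange [215 250  13  14 119] [221.  256.7] line xy [-34.4  -2.7]
[586.57828434 -97.58411072 129.53862815] [ 0.44744841  0.36289812 -0.03666533] [-90.46960375  -0.57358846  12.17668018]
[333.41873069 264.24120448] [330.9223208  292.37683431]
```

View pics/b7.png

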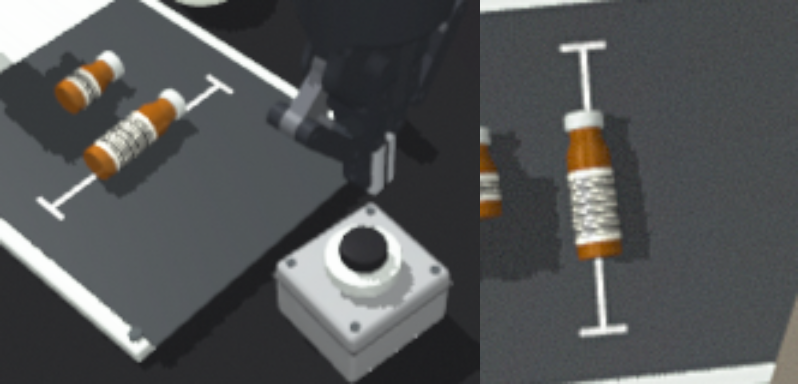

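Both views show the vial centred on the line, and the short vial hasn't moved. Next I'll press the button.

{"op": "arm_command", "data": {"commands": [[0,[-0.2,-0.2,-0.3],[0,0,0]],[0,[-0.1,-0.1,-0.4],[0,0,0]],[0,[0,0,-0.3],[0,0,0]],[0,[0,0,-0.15],[0,0,0]],[0,[0,0,0],[0,0,0]]]}}

```text
time: 14.93
tool_pos: [571.6, -100.4, 87.2]
tcp_rot: [-90.1, -0.2, 12.5]
ft_force: [-0.5, 1.5, -0.0]
finger_gap: -0.2
```

{"op": "arm_command", "data": {"commands": [[0,[0.05,-0.06,0.1],[0,0,0]],[0,[0.08,-0.12,0],[0,0,0]],[0,[0.04,-0.05,0],[0,0,0]],[0,[0,0,0],[0,0,0]]]}}

```text
time: 15.27
tool_pos: [576.5, -106.3, 89.4]
tcp_rot: [-90.1, -0.0, 12.6]
ft_force: [0.4, -0.8, -0.1]
finger_gap: 0.3
```

{"op": "arm_command", "data": {"commands": [[0,[0,0,-0.1],[0,0,0]],[0,[0,0,-0.1],[0,0,0]],[0,[0,0,-0.08],[0,0,0]],[0,[0,0,-0.05],[0,0,0]]]}}

```text
time: 15.6
tool_pos: [578.0, -106.8, 81.1]
tcp_rot: [-90.2, -0.2, 12.6]
ft_force: [-2.4, -0.1, 3.7]
finger_gap: -0.2
```

{"op": "arm_command", "data": {"commands": [[0,[-0.02,0,-0.05],[0,0,0]],[0,[0,0,-0.05],[0,0,0]]]}}

```text
time: 15.77
tool_pos: [578.2, -106.9, 80.8]
tcp_rot: [-90.2, -0.3, 12.6]
ft_force: [-10.2, 0.7, 19.0]
finger_gap: -0.2
```

Force has reached 19 N, so the button is bottomed at 80.8 mm. I'll hold briefly, release and back off.

{"op": "arm_command", "data": {"commands": [[0,[0,0,-0.02],[0,0,0]],[0,[0,0,0.2],[0,0,0]],[0,[0,0,0.5],[0,0,0]],[0,[0,0,1],[0,0,0]],[0,[0,-0.3,1],[0,0,0]]]}}

```text
time: 16.18
tool_pos: [573.4, -113.4, 156.8]
tcp_rot: [-89.8, 0.3, 12.7]
ft_force: [0.2, -0.4, 0.3]
finger_gap: 0.1
```

{"op": "arm_command", "data": {"commands": [[0,[0,-0.5,0.5],[0,0,0]],[0,[0,-0.5,0.2],[0,0,0]],[0,[0,-0.5,0],[0,0,0]],[0,[0,-0.2,0],[0,0,0]],[0,[0,0,0],[0,0,0]]]}}

```text
time: 16.6
tool_pos: [577.0, -169.2, 186.8]
tcp_rot: [-90.2, -0.3, 12.7]
ft_force: [-1.5, 0.3, -0.5]
finger_gap: 0.4
```

```bash
python3 - <<'E'
from h import *
s=sense();I=snapshot('side');foot(I);print(s['tool_pos'],s['ft_force'],s['qd'].round(1))
cv2.imwrite('pics/b8.png',cv2.resize(I[160:360,160:400],None,fx=3,fy=3))
E
```

```text
orange [214 215  13  12  77] [221.  219.6] line xy [19.7 60.4]
orange [203 223  12  14 113] [208.6 229.3] line xy [-8.6 57.9]
orange [238 231  15  15 129] [245.7 236.9] line xy [19.6  0.2]
orange [215 250  13  14 121] [220.9 256.7] line xy [-34.5  -2.6]
[ 576.98108182 -169.16779199  186.76215956] [-1.50641     0.25154005 -0.51216105] [-0.6  0.5  0.3  0.1 -0.3  0.1]
```

View pics/b8.png

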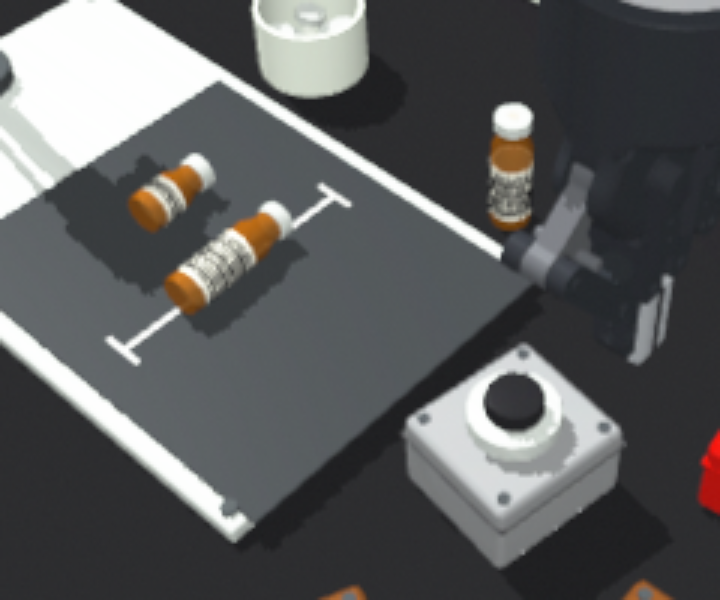

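The button is back up at (513,400), the long vial lies on the line, and the arm is clear of everything. I'm handing in.

```bash
python3 -c "
from bench import hand_in;print(hand_in())"
```

```text
the job is handed in; nothing more can be done
None
```

The long vial now lies along the read line. I pressed the trigger button fully after that, released it, and handed the job in at about 16.7 s; no verdict is reported.

- **Rolling:** I first pushed the vial onto the line from the side. Its label pattern repeats, so the pictures couldn't show whether it had rolled or slid. To be sure, I rolled it about 52 mm (about 4.5 rad) back off the line with a light fingertip on top. In the stroke I measured, the vial moved half as far as the finger, which is true rolling. The highest force I read was 20 N, against the 40 N limit. I then pushed it back onto the line, let go and checked it.
- **Button:** it bottomed at 19 N with about 6 mm of travel, and the last picture shows it back up.
- **Last checks:** the vial's axis is within about 1 mm of the line, and its middle is within a few millimetres of the line's middle. It lies about 0.05 rad off the line's direction. The short vial and the standing vial appear where they were. The tub was not measured, but nothing went near it. The arm touches nothing.
- **Disagreement:** before the second roll, the two cameras differed by about 2 mm on the vial's offset. I trusted the top view, because the points I picked in the side view were rough.

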